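Make room in the spice rack and slot the loose jar in beside the pepper shaker

TASK

The spice jar standing on the worktop belongs in the spice rack, directly to the left of the steel pepper shaker (left as seen from the robot). Nudge the things in the row apart along the rack to open a gap there, without lifting any of them out or tipping them, then set the loose jar down gently in the gap so that it stands upright on the rack's floor. Leave the honey jar, the mug and the tin where they are.

Things in the scene. Friction and masses are not known exactly. Their poses are not given: they have to be found in the camera images.
- rack: the spice rack, fixed: wooden board 277 x 76 mm with end cheeks (60 mm tall) and an 8 mm steel rod along front and back (rod tops 42 mm up, rod centres 29.5 mm either side of the middle line). Origin: centre of its underside, on the worktop; y runs along the row, +y to the robot's left, x away from the robot. Jars stand on its floor, 12 mm above the origin; 51 mm deep between the rods
- rack_left (a point): middle of the inner face of the rack's left cheek, at floor height (rack y = +126.5 mm). The rack holds four things in a close row, 0.5 to 4 mm apart, with 12 to 45 mm free at each end; a thing pushed along the rack pushes those beyond it
- rack_right (a point): middle of the inner face of the rack's right cheek, at floor height (rack y = -126.5 mm); 253 mm inside from cheek to cheek, so that five things of 47 mm fit with 18 mm to spare in all. A thing slid along by a light pinch high up tilts in the fingers and lags behind: hold it firmly (40 to 60 N), its weight just off the floor, and check
- jar_a_mid (a point): one of the three spice jars in the rack: glass, green screw cap (45 mm), upright, 106 mm tall, 44 mm in diameter, in a dark rubber foot sleeve 47 mm in diameter and 22 mm high; 0.13 kg; slides without tipping; this point is its centre, 53 mm above its underside; it stands loose on the rack's floor; always the leftmost in the row at the start
- jar_b_mid (a point): one of the three spice jars in the rack: glass, green screw cap (45 mm), upright, 106 mm tall, 44 mm in diameter, in a dark rubber foot sleeve 47 mm in diameter and 22 mm high; 0.13 kg; slides without tipping; this point is its centre, 53 mm above its underside; it stands loose on the rack's floor
- jar_c_mid (a point): one of the three spice jars in the rack: glass, green screw cap (45 mm), upright, 106 mm tall, 44 mm in diameter, in a dark rubber foot sleeve 47 mm in diameter and 22 mm high; 0.13 kg; slides without tipping; this point is its centre, 53 mm above its underside; it stands loose on the rack's floor
- shaker_mid (a point): the pepper shaker in the rack: plain bare steel with a domed top, no glass, label or coloured cap; upright cylinder 45 mm in diameter (straight to 98 mm) with a foot 47 mm in diameter and 22 mm high, 111 mm tall, 0.12 kg; second, third or fourth from the left in the row; this point lies on its axis, 53 mm above its underside
- stray_mid (a point): the loose spice jar, the only one that stands on the worktop, right of the rack: the same kind as those in the rack, 44 mm in diameter (foot sleeve 47 mm, cap 45 mm), 106 mm tall, 0.09 to 0.18 kg; this point is its centre, 53 mm above its underside
- honey_mid (a point): bystander: honey jar with a red lid, 58 x 62 x 86 mm; this point is its centre, 43 mm up; on the worktop behind the loose spice jar
- mug_mid (a point): bystander: brown mug, 82 mm in diameter (113 mm with its handle), 88 mm tall; this point is its centre, 44 mm up; on the worktop left of the rack
- tin_mid (a point): bystander: low round tin, 86 mm in diameter, 40 mm tall; this point is its centre, 20 mm up; on the worktop left of the rack
Mind the look-alikes: they are no part of the job. Leave any blue or purple look-alike of the part that bears shaker_mid alone.

How it is judged:
By the outcome, as a careful person would: the job done as asked, in the order asked, and still so for the second after the job is handed in, with the robot touching nothing.
It also fails if it takes over 59 s, if anything falls off the work surface, if the arm or the gripper's body presses on something with over 40 N, if the wrist force passes 120 N, or if a joint passes its speed limit or range.

ROBOT

A 7-joint arm with a two-finger parallel gripper is mounted at the origin on a cart in front of the work surface, level with it; the furniture and walls round the work are solid. World frame = base frame: x ahead of the robot, y to its left, z up, the work surface at z = 0. Lengths are in m, angles in rad, forces in N, time in s.
With the tool pointing down it reaches from about 0.4 to 0.85 m from the base axis. Payload 4.5 kg.
Tool frame: the origin (TCP) lies midway between the tips of the shut fingers; the grasp point (between the pads) lies 19 mm behind it (robot.grip_point_offset is the distance from the TCP to the grasp point, in m); z points along the fingers, y is the line along which they close (so a half turn about z gives the same grasp; the last joint's range is limited). The gripper opens to 88 mm and grips with 3 to 60 N. Pads are 18 mm wide; open, the fingers measure 123 mm over their backs; the gripper's body (75 mm by 187 mm) begins 45 mm behind the grasp point.
Start: joints at [1.165, 0.689, -0.195, 1.565, 0.157, 0.902, -0.215], TCP at [0.266, -0.566, 0.239] pointing down, gripper open.
Joint ranges: [-3.01, 3.01], [-0.46, 2.08], [-1.47, 1.51], [0.13, 2.56], [-1, 4.14], [0.04, 2.09], [-2.66, 2.66]. Speed limits (rad/s): [2.57, 2.57, 3.14, 3.14, 3.14, 3.14, 3.14].

INTERFACE

Orientations are given as a 3x3 rotation matrix whose columns are the frame's x, y, z axes.
In Python, from rig import robot gives the robot as it stands.
- The arm moves only by the tool send_rows, never from a script. Its argument "moves" is a list of rows, each an object with "offset": the shift along the tool's x, y, z in units of 30 mm (1.0 is 30 mm), a list of three; "rotation": the turn, a rotation vector about the tool's x, y, z in units of 5 degrees (1.0 is 5 degrees), a list of three; "hand": the opening, from 0 (shut) to 1 (fully open). A call has 1 to 5 rows; each row shifts and turns the commanded pose from where the row before left it, along the tool's axes as they then stand; what a row does not reach is not made up. A row lasts 1/12 s, in which the tool goes at most 41.7 mm and 7.16 degrees, less where a joint would pass 70% of its speed; a pose out of reach is approached as far as the arm can. A call is refused whole if a number of a shift passes 1 or a number of a turn 1, either way. A call with a gripper value outside its range is refused whole. The fingers move at their own pace and stop on an object; the grip force is fixed at half the most. Time passes only in rows, so rows that do not move let the fingers close. It gives the time, the measured TCP pose, the force, the opening and the grip force at its end, in the units of the state.
- robot.state(): the state, without advancing time (a new reading comes with each control period).
- robot.grab_frame(name): name is "scene" or "top" or "wrist"; returns a dict with "frame" (384x512x3 uint8, blue, green, red), "intrinsics" (3x3 intrinsics, pixels), "position" and "rotation" of the camera in the world; the wrist camera has in their place "T_tool_cam" (4x4, takes a point from camera to tool coordinates, whose origin is the TCP and whose axes are the flange's). Camera axes: x right, y down, z forward; pixel columns grow to the right and rows downward; lengths in m; the calibration is good to about 2 mm. The wrist camera is an equidistant fisheye: a pixel r from the principal point sees the ray r / f radians off the axis. A picture is of the moment at which its call begins: read the wrist's pose just before it. There is no depth.
- robot.finish_job(): hands the job in; it is judged then, once.
The state is a dict: "time_s": time; "q": joint angles; "qd": joint speeds; "joint_efforts": joint torques, N m; "ee_pos": TCP position; "tool_rot": TCP orientation; "wrist_force": force on the tool from outside, world axes, zero at the start; "ft_torque": the same for the moment, N m; "finger_gap": finger opening in m; "gripper_force": force on a finger pad.
Only numpy, scipy, OpenCV 4.12 (cv2) and the standard library are available. Lean on these libraries where they do the work, as an engineer would, in place of code of your own. Each camera call takes 0.05 s, during which the arm holds its last target. There are 200 camera calls.

## Working session

There is one attempt and no reset: what is moved stays moved. The work goes in short steps, Python scripts to look and compute and a tool call to move; the robot and the scene stay as the last step left them, time stands still between calls to the robot, and variables do not carry over. Pictures are saved under pics/ and viewed, at most 13 in all, crops included, and the job is handed in when it is done.

Besides the shell and the picture viewer there is one more tool, called after "Emit:" as name(argument=value, ...) on one line, values as JSON. send_rows: Moves the arm, as the interface text tells. Its arguments: {"type":"object","properties":{"moves":{"type":"array"}},"required":["moves"]}

```bash
ls; mkdir -p pics; python3 - <<'E'
from rig import robot
import cv2,numpy as np
s=robot.state();print(s)
for n in("scene","top"):
    f=robot.grab_frame(n);cv2.imwrite(f"pics/{n}0.png",f["frame"]);np.savez(f"pics/{n}0.npz",**f)
    print(n,f["intrinsics"],f["position"],f["rotation"])
E
```

```text
pics
{'time_s': 0.0, 'q': array([ 1.16477246,  0.68997784, -0.19450224,  1.56632899,  0.15725773,
        0.90248777, -0.21509589]), 'qd': array([-1.05241646e-03, -3.05116194e-05, -2.48031110e-03, -1.73187215e-03,
       -8.25088142e-04,  1.00544058e-03,  3.84946535e-04]), 'joint_efforts': array([-4.28046851e-04, -5.27561688e+01, -1.26665957e+00, -1.53428113e+01,
       -5.26303018e-02,  6.60761187e-03,  1.30760650e-04]), 'ee_pos': array([ 0.26580616, -0.56497058,  0.23791756]), 'tool_rot': array([[ 9.04804750e-01,  4.25825800e-01, -8.67168727e-04],
       [ 4.25826670e-01, -9.04803349e-01,  1.59577134e-03],
       [-1.05096561e-04, -1.81312506e-03, -9.99998351e-01]]), 'wrist_force': array([0.9613218 , 0.60022513, 0.63109846]), 'ft_torque': array([-0.0260404 , -0.01063947,  0.01534531]), 'gripper_force': 0.0, 'finger_gap': 0.0880855343714837}
scene [[424.27190587   0.         262.0861225 ]
 [  0.         424.27190587 189.02606845]
 [  0.           0.           1.        ]] [-0.50756692  0.80101378  0.8808168 ] [[-0.61150927 -0.44473905  0.65441851]
 [-0.7911143   0.32908302 -0.5155992 ]
 [ 0.01394908 -0.83301353 -0.55307674]]
top [[459.48415283   0.         261.33878576]
 [  0.         459.48415283 195.27583164]
 [  0.           0.           1.        ]] [-0.18407804  0.36519608  1.48223108] [[-0.48091086 -0.77911096  0.40213289]
 [-0.87672319  0.43203574 -0.21142743]
 [-0.00901035 -0.45423698 -0.89083533]]
```

View pics/scene0.png

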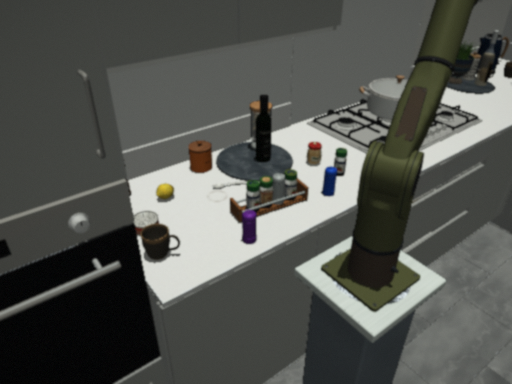

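View pics/top0.png

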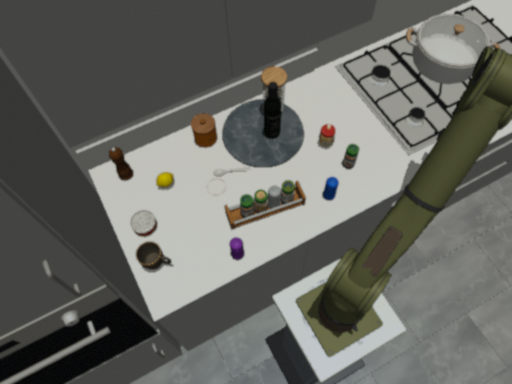

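Scene: the row in the rack runs (253,190) jar, (266,188) jar?, (279,185) steel, (291,180) jar. The loose green-cap jar is at (341,160). The look-alikes are blue at (330,180) and purple at (249,226). Next is a close crop to check these.

```bash
python3 - <<'E'
import cv2,numpy as np
a=cv2.imread("pics/scene0.png")[130:250,215:365];b=cv2.imread("pics/top0.png")[110:260,215:365]
a=cv2.resize(a,None,fx=4,fy=4,interpolation=3);b=cv2.resize(b,None,fx=2.6,fy=2.6,interpolation=3)
a=cv2.resize(a,(490,392));b=cv2.resize(b,(300,300));c=np.zeros((400,800,3),np.uint8);c[:392,:490]=a;c[:300,495:795]=b
cv2.imwrite("pics/crop0.png",cv2.convertScaleAbs(c,alpha=1.5))
E
```

```text
(no output)
```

View pics/crop0.png

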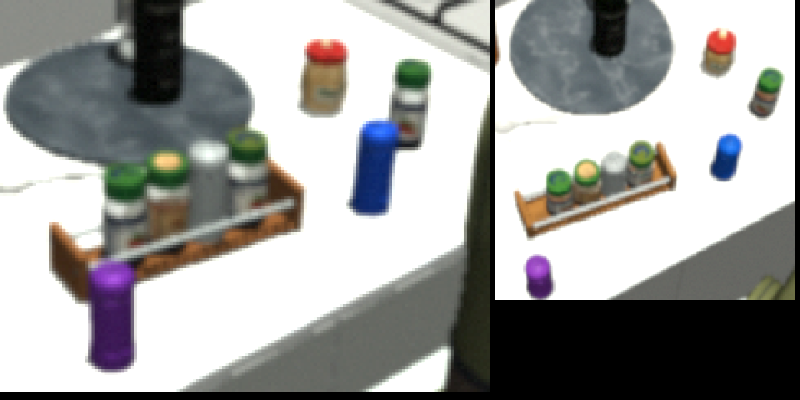

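Left to right the row is A (green), B (green with a tan inset), the steel shaker (third), then C. The stray is the green-capped jar at scene (341,160). The jar goes between B and the shaker. Rough world positions next.

```bash
cat > h.py <<'E'
import numpy as np,cv2
def ray(f,p,z):
    K=f["intrinsics"];d=f["rotation"]@np.linalg.inv(K)@np.array([p[0],p[1],1.]);o=f["position"]
    return o+d*(z-o[2])/d[2]
def fray(f,ee,R,p,z):
    K=f["intrinsics"];T=f["T_tool_cam"]
    u=(p[0]-K[0,2])/K[0,0];v=(p[1]-K[1,2])/K[1,1];r=np.hypot(u,v)
    d=np.array([np.sin(r)*u/r,np.sin(r)*v/r,np.cos(r)])
    d=R@T[:3,:3]@d;o=ee+R@T[:3,3]
    return o+d*(z-o[2])/d[2]
def fproj(f,ee,R,P):
    K=f["intrinsics"];T=f["T_tool_cam"];c=T[:3,:3].T@(R.T@(np.asarray(P)-ee)-T[:3,3])
    th=np.arctan2(np.hypot(c[0],c[1]),c[2]);a=np.arctan2(c[1],c[0])
    return np.array([K[0,2]+K[0,0]*th*np.cos(a),K[1,2]+K[1,1]*th*np.sin(a)])
E
python3 - <<'E'
from h import *
np.set_printoptions(precision=4,suppress=True)
t=np.load("pics/top0.npz");s=np.load("pics/scene0.npz")
A=lambda u,v:(215+(u-495)/2,110+v/2)
B=lambda u,v:(215+u*150/490,130+v*120/392)
for n,a,b,z in[("A",A(558,177),B(126,177),.118),("B",A(586,167),B(168,161),.118),("S",A(613,157),B(209,149),.121),("C",A(641,148),B(246,139),.118),("stray",A(768,74),B(413,70),.106),("blue",A(729,142),B(379,127),.11),("purple",A(539,262),B(112,270),.11),("honey",A(721,38),B(326,48),.086),
 ("Lcheek top",A(520,190),B(65,240),.06),("Rcheek top",A(666,150),B(288,175),.06)]:
    print(n,ray(t,a,z),ray(s,b,z))
E
```

```text
A [0.4451 0.0903 0.118 ] [0.4347 0.0948 0.118 ]
B [0.4389 0.0407 0.118 ] [0.4332 0.0419 0.118 ]
S [ 0.4322 -0.0072  0.121 ] [ 0.4226 -0.004   0.121 ]
C [ 0.4256 -0.0578  0.118 ] [ 0.4185 -0.0516  0.118 ]
stray [ 0.4506 -0.3334  0.106 ] [ 0.4344 -0.325   0.106 ]
blue [ 0.3666 -0.1969  0.11  ] [ 0.3611 -0.1937  0.11  ]
purple [0.3294 0.1863 0.11  ] [0.3252 0.1927 0.11  ]
honey [ 0.5671 -0.312   0.086 ] [ 0.5622 -0.3087  0.086 ]
Lcheek top [0.4815 0.1475 0.06  ] [0.4488 0.1615 0.06  ]
Rcheek top [ 0.4268 -0.1121  0.06  ] [ 0.4042 -0.1039  0.06  ]
```

```bash
cat > plan.py <<'E'
# usage: plan.py x y z toolx_angle_deg nrows : remaining rows from the measured pose (tool down), yaw first shared evenly
import sys,numpy as np
from scipy.spatial.transform import Rotation as Ro
from rig import robot
x,y,z,ang,n=map(float,sys.argv[1:6]);n=int(n)
s=robot.state();p=s["ee_pos"].copy();R=s["tool_rot"].copy()
print("at",p.round(4),"x-ang",np.degrees(np.arctan2(R[1,0],R[0,0])).round(2),"t",round(s["time_s"],2))
c,si=np.cos(np.radians(ang)),np.sin(np.radians(ang))
G=np.array([[c,si,0],[si,-c,0],[0,0,-1]])
for k in range(n):
    m=n-k
    o=np.round(R.T@((np.array([x,y,z])-p)/m)/.03,2)
    r=np.round(Ro.from_matrix(R.T@G).as_rotvec()/m/np.radians(5),2)
    o=np.clip(o,-1,1);r=np.clip(r,-1,1)
    print(o.tolist(),r.tolist())
    p=p+R@o*.03;R=R@Ro.from_rotvec(r*np.radians(5)).as_matrix()
print("end",p.round(4))
E
python3 plan.py .42 .02 .26 83 25; python3 - <<'E'
from h import *
t=np.load("pics/top0.npz");s=np.load("pics/scene0.npz")
print(ray(t,(272,138),0),ray(s,(263,160),0))
E
```

```text
at [ 0.2658 -0.565   0.238 ] x-ang 25.2 t 0.1
[0.52, -0.62, -0.03] [-0.0, -0.0, -0.46]
[0.54, -0.6, -0.03] [-0.0, -0.0, -0.46]
[0.57, -0.57, -0.03] [-0.0, -0.0, -0.46]
[0.59, -0.55, -0.03] [-0.0, -0.0, -0.46]
[0.61, -0.53, -0.03] [-0.0, -0.0, -0.46]
[0.63, -0.5, -0.03] [-0.0, -0.0, -0.46]
[0.65, -0.48, -0.03] [-0.0, -0.0, -0.46]
[0.67, -0.45, -0.03] [-0.0, -0.0, -0.46]
[0.69, -0.42, -0.03] [-0.0, -0.0, -0.46]
[0.7, -0.4, -0.03] [-0.0, -0.0, -0.46]
[0.72, -0.37, -0.03] [-0.0, -0.0, -0.46]
[0.73, -0.34, -0.03] [-0.0, -0.0, -0.46]
[0.75, -0.31, -0.03] [-0.0, -0.0, -0.46]
[0.76, -0.28, -0.03] [-0.0, -0.0, -0.46]
[0.77, -0.25, -0.03] [-0.0, -0.0, -0.47]
[0.78, -0.21, -0.03] [-0.0, -0.0, -0.46]
[0.78, -0.18, -0.03] [-0.0, -0.0, -0.47]
[0.79, -0.15, -0.02] [-0.0, -0.0, -0.46]
[0.8, -0.12, -0.03] [-0.0, -0.0, -0.47]
[0.8, -0.09, -0.02] [-0.0, -0.0, -0.46]
[0.8, -0.05, -0.03] [-0.0, -0.0, -0.47]
[0.81, -0.02, -0.02] [-0.0, -0.0, -0.46]
[0.8, 0.01, -0.03] [-0.0, -0.0, -0.47]
[0.81, 0.04, -0.02] [-0.01, -0.01, -0.46]
[0.8, 0.08, -0.03] [-0.0, -0.0, -0.47]
end [0.4201 0.02   0.26  ]
[ 0.68294788 -0.14217361  0.        ] [ 0.70612941 -0.15750491  0.        ]
```

Emit:
send_rows(moves=[{"offset":[0.52,-0.62,-0.03],"rotation":[0,0,-0.46],"hand":1},{"offset":[0.54,-0.6,-0.03],"rotation":[0,0,-0.46],"hand":1},{"offset":[0.57,-0.57,-0.03],"rotation":[0,0,-0.46],"hand":1},{"offset":[0.59,-0.55,-0.03],"rotation":[0,0,-0.46],"hand":1},{"offset":[0.61,-0.53,-0.03],"rotation":[0,0,-0.46],"hand":1}])

```text
time_s: 0.52
ee_pos: [0.297, -0.4471, 0.2429]
tool_rot: [[0.801, 0.599, -0.0], [0.599, -0.801, 0.001], [0.0, -0.001, -1.0]]
wrist_force: [1.0, 0.7, 0.2]
finger_gap: 0.0884
gripper_force: 0.0
```

Emit:
send_rows(moves=[{"offset":[0.63,-0.5,-0.03],"rotation":[0,0,-0.46],"hand":1},{"offset":[0.65,-0.48,-0.03],"rotation":[0,0,-0.46],"hand":1},{"offset":[0.67,-0.45,-0.03],"rotation":[0,0,-0.46],"hand":1},{"offset":[0.69,-0.42,-0.03],"rotation":[0,0,-0.46],"hand":1},{"offset":[0.7,-0.4,-0.03],"rotation":[0,0,-0.46],"hand":1}])

```text
time_s: 0.93
ee_pos: [0.3278, -0.3301, 0.2476]
tool_rot: [[0.665, 0.747, -0.0], [0.747, -0.665, 0.0], [0.0, -0.0, -1.0]]
wrist_force: [0.3, -0.2, 0.5]
finger_gap: 0.0885
gripper_force: 0.0
```

```bash
python3 plan.py .42 .02 .26 83 15
```

```text
at [ 0.3278 -0.3301  0.2476] x-ang 48.31 t 0.93
[0.72, -0.36, -0.03] [-0.0, -0.0, -0.46]
[0.73, -0.34, -0.03] [-0.0, -0.0, -0.46]
[0.74, -0.31, -0.03] [-0.0, -0.0, -0.46]
[0.76, -0.28, -0.03] [-0.0, -0.0, -0.46]
[0.77, -0.24, -0.03] [-0.0, -0.0, -0.46]
[0.77, -0.21, -0.03] [-0.0, -0.0, -0.46]
[0.78, -0.18, -0.03] [-0.0, -0.0, -0.46]
[0.79, -0.15, -0.03] [-0.0, -0.0, -0.46]
[0.8, -0.12, -0.02] [-0.0, -0.0, -0.47]
[0.8, -0.09, -0.03] [-0.0, -0.0, -0.46]
[0.8, -0.06, -0.02] [-0.0, -0.0, -0.47]
[0.8, -0.02, -0.03] [-0.0, -0.0, -0.46]
[0.81, 0.01, -0.02] [-0.0, -0.0, -0.47]
[0.8, 0.05, -0.03] [-0.0, -0.0, -0.46]
[0.81, 0.07, -0.02] [-0.0, -0.0, -0.47]
end [0.4199 0.0201 0.26  ]
```

Tracking is accurate. Continuing over the rack; I grab a wrist frame at the end.

Emit:
send_rows(moves=[{"offset":[0.72,-0.36,-0.03],"rotation":[0,0,-0.46],"hand":1},{"offset":[0.73,-0.34,-0.03],"rotation":[0,0,-0.46],"hand":1},{"offset":[0.74,-0.31,-0.03],"rotation":[0,0,-0.46],"hand":1},{"offset":[0.76,-0.28,-0.03],"rotation":[0,0,-0.46],"hand":1},{"offset":[0.77,-0.24,-0.03],"rotation":[0,0,-0.46],"hand":1}])

```text
time_s: 1.35
ee_pos: [0.3587, -0.2134, 0.2522]
tool_rot: [[0.503, 0.864, -0.0], [0.864, -0.503, 0.0], [-0.0, -0.0, -1.0]]
wrist_force: [0.4, 0.8, -0.0]
finger_gap: 0.0885
gripper_force: 0.0
```

Emit:
send_rows(moves=[{"offset":[0.77,-0.21,-0.03],"rotation":[0,0,-0.46],"hand":1},{"offset":[0.78,-0.18,-0.03],"rotation":[0,0,-0.46],"hand":1},{"offset":[0.79,-0.15,-0.03],"rotation":[0,0,-0.46],"hand":1},{"offset":[0.8,-0.12,-0.02],"rotation":[0,0,-0.47],"hand":1},{"offset":[0.8,-0.09,-0.03],"rotation":[0,0,-0.46],"hand":1}])

```text
time_s: 1.77
ee_pos: [0.3897, -0.097, 0.2563]
tool_rot: [[0.32, 0.948, -0.0], [0.948, -0.32, -0.0], [-0.0, -0.0, -1.0]]
wrist_force: [0.6, 0.2, -0.8]
finger_gap: 0.0881
gripper_force: 0.0
```

Emit:
send_rows(moves=[{"offset":[0.8,-0.06,-0.02],"rotation":[0,0,-0.47],"hand":1},{"offset":[0.8,-0.02,-0.03],"rotation":[0,0,-0.46],"hand":1},{"offset":[0.81,0.01,-0.02],"rotation":[0,0,-0.47],"hand":1},{"offset":[0.8,0.05,-0.03],"rotation":[0,0,-0.46],"hand":1},{"offset":[0.81,0.07,-0.02],"rotation":[0,0,-0.47],"hand":1}])

```text
time_s: 2.18
ee_pos: [0.4206, 0.0197, 0.2599]
tool_rot: [[0.122, 0.993, -0.0], [0.993, -0.122, -0.0], [-0.0, -0.0, -1.0]]
wrist_force: [0.4, 0.3, -0.4]
finger_gap: 0.0879
gripper_force: 0.0
```

```bash
cat > look.py <<'E'
import sys,cv2,numpy as np
from rig import robot
n=sys.argv[1];s=robot.state();f=robot.grab_frame("wrist")
np.savez(f"pics/{n}.npz",ee=s["ee_pos"],R=s["tool_rot"],**f)
cv2.imwrite(f"pics/{n}.png",cv2.convertScaleAbs(f["frame"],alpha=1.3))
print(s["time_s"],s["ee_pos"],f["intrinsics"].tolist(),f["T_tool_cam"].round(4).tolist())
E
python3 look.py w1
```

```text
2.1833 [0.42060692 0.01967556 0.25993642] [[297.3186396354542, 0.0, 251.24958010623754], [0.0, 297.3186396354542, 191.15391218602457], [0.0, 0.0, 1.0]] [[0.0012, -0.9483, -0.3173, 0.0833], [1.0, 0.0012, 0.0004, -0.0001], [-0.0, -0.3173, 0.9483, -0.1464], [0.0, 0.0, 0.0, 1.0]]
```

View pics/w1.png

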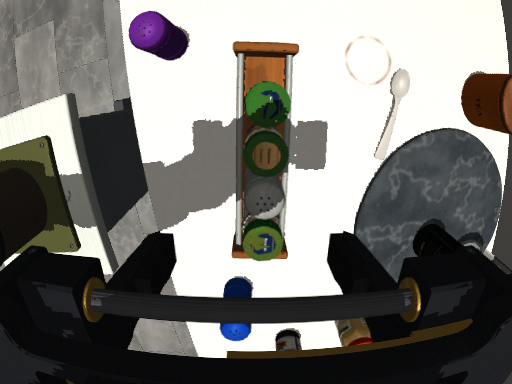

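Wrist view: A's cap at (268,104), B at (266,154), the shaker's dome at (264,197), and C at (263,240). The left cheek is at y≈48 and the right one at y≈254.

```bash
python3 - <<'E'
from h import *
np.set_printoptions(precision=4,suppress=True)
f=np.load("pics/w1.npz");R=f["R"];e=f["ee"]
hsv=cv2.cvtColor(f["frame"],cv2.COLOR_BGR2HSV)
g=cv2.inRange(hsv,(40,90,30),(80,255,255))
print([(r.tolist()) for r in cv2.connectedComponentsWithStats(g)[2] if r[4]>100])
for n,p,z in[("A",(268,104),.118),("B",(266,154),.118),("S",(264,197),.123),("C",(263,240),.118),("LCfront",(236,44),.06),("LCback",(297,44),.06),("LCf inner",(236,52),.06),("LCb inner",(297,52),.06),("RCf",(233,250),.06),("RCb",(287,250),.06),("RCf out",(234,257),.06),
("rodF top",(240,70),.042),("rodF bot",(238,220),.042),("rodB top",(291,70),.042),("rodB bot",(287,215),.042),("blue",(237,285),.105)]:
    print(n,fray(f,e,R,p,z))
E
```

```text
[[0, 0, 512, 384, 194018], [245, 82, 46, 46, 1326], [244, 134, 44, 43, 833], [243, 226, 40, 35, 373]]
A [0.4455 0.092  0.118 ]
B [0.4381 0.0432 0.118 ]
S [0.4312 0.0005 0.123 ]
C [ 0.4249 -0.0509  0.118 ]
LCfront [0.4207 0.1643 0.06  ]
LCback [0.4899 0.1571 0.06  ]
LCf inner [0.4195 0.1548 0.06  ]
LCb inner [0.4888 0.1475 0.06  ]
RCf [ 0.3824 -0.0921  0.06  ]
RCb [ 0.4542 -0.1011  0.06  ]
RCf out [ 0.3821 -0.1031  0.06  ]
rodF top [0.421  0.1347 0.042 ]
rodF bot [ 0.3933 -0.057   0.042 ]
rodB top [0.4819 0.1281 0.042 ]
rodB bot [ 0.4593 -0.0578  0.042 ]
blue [ 0.386  -0.1177  0.105 ]
```

Rack: centre about (0.436, 0.027), yaw about -7°, inside length measured 250 mm against 253 expected. Along the rack, A is at +65 mm, B +16, S about -30 and C -79. Plan: move B to +53 and S to -53. First I go down on B.

```bash
python3 plan.py .4382 .0432 .062 83 10
```

```text
at [0.4226 0.0254 0.2606] x-ang 83.49 t 2.23
[0.06, 0.04, 0.66] [0.0, -0.01, 0.01]
[0.06, 0.04, 0.66] [0.0, -0.01, 0.01]
[0.06, 0.04, 0.66] [0.0, -0.0, 0.01]
[0.06, 0.04, 0.66] [0.0, -0.01, 0.01]
[0.07, 0.04, 0.66] [0.01, -0.0, 0.01]
[0.06, 0.05, 0.66] [0.0, -0.01, 0.01]
[0.07, 0.05, 0.67] [0.01, -0.0, 0.01]
[0.06, 0.04, 0.66] [0.0, -0.01, 0.01]
[0.07, 0.05, 0.67] [0.01, -0.0, 0.01]
[0.06, 0.04, 0.66] [0.0, -0.01, 0.01]
end [0.4381 0.0431 0.062 ]
```

Emit:
send_rows(moves=[{"offset":[0.12,0.08,0.6],"rotation":[0,0,0.05],"hand":1},{"offset":[0.13,0.09,0.7],"rotation":[0,0,0.05],"hand":1},{"offset":[0.13,0.09,0.7],"rotation":[0,0,0],"hand":1},{"offset":[0.13,0.09,0.7],"rotation":[0,0,0],"hand":1},{"offset":[0.13,0.09,0.7],"rotation":[0,0,0],"hand":1}])

```text
time_s: 2.65
ee_pos: [0.4362, 0.036, 0.157]
tool_rot: [[0.133, 0.991, -0.0], [0.991, -0.133, 0.0], [-0.0, -0.0, -1.0]]
wrist_force: [-0.1, -0.2, -0.1]
finger_gap: 0.0881
gripper_force: 0.0
```

```bash
python3 look.py w2; python3 plan.py .4382 .0432 .062 83 5
```

```text
2.65 [0.43621557 0.0359708  0.15697248] [[297.3186396354542, 0.0, 251.24958010623754], [0.0, 297.3186396354542, 191.15391218602457], [0.0, 0.0, 1.0]] [[0.0012, -0.9483, -0.3173, 0.0833], [1.0, 0.0012, 0.0004, -0.0001], [-0.0, -0.3173, 0.9483, -0.1464], [0.0, 0.0, 0.0, 1.0]]
at [0.4353 0.0368 0.1542] x-ang 82.46 t 2.7
[0.05, 0.02, 0.61] [-0.01, 0.0, -0.02]
[0.04, 0.01, 0.62] [-0.01, 0.0, -0.02]
[0.05, 0.02, 0.61] [-0.01, 0.0, -0.02]
[0.04, 0.01, 0.62] [-0.01, 0.0, -0.02]
[0.05, 0.02, 0.61] [-0.01, 0.0, -0.03]
end [0.4383 0.0433 0.0621]
```

View pics/w2.png

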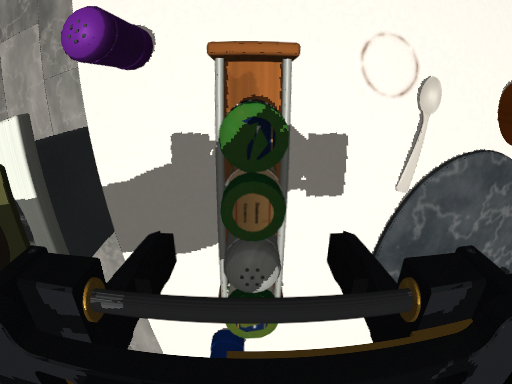

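B's cap is at (253,208), A's at (253,136) and the shaker's dome at (252,265). I'll turn those into positions.

```bash
python3 - <<'E'
from h import *
np.set_printoptions(precision=4,suppress=True)
f=np.load("pics/w2.npz");R=f["R"];e=f["ee"]
for n,p,z in[("A",(253.5,137),.118),("B",(253.5,208),.118),("S",(252,263),.122),("LCin L",(209,54),.06),("LCin R",(298,54),.06)]:
    print(n,fray(f,e,R,p,z))
print(fproj(f,e,R,[.4382,.0432,.118]))
E
```

```text
A [0.4451 0.0924 0.118 ]
B [0.4389 0.0451 0.118 ]
S [0.4326 0.0046 0.122 ]
LCin L [0.4181 0.1574 0.06  ]
LCin R [0.489  0.1482 0.06  ]
[252.7691 210.6904]
```

Emit:
send_rows(moves=[{"offset":[0.06,0.02,0.6],"rotation":[0,0,-0.03],"hand":1},{"offset":[0.05,0.02,0.62],"rotation":[0,0,-0.03],"hand":1},{"offset":[0.05,0.02,0.62],"rotation":[0,0,-0.03],"hand":1},{"offset":[0.05,0.02,0.62],"rotation":[0,0,0],"hand":1},{"offset":[0.05,0.02,0.6],"rotation":[0,0,0],"hand":1}])

```text
time_s: 3.12
ee_pos: [0.4405, 0.0431, 0.0658]
tool_rot: [[0.125, 0.992, 0.001], [0.992, -0.125, -0.0], [-0.0, 0.001, -1.0]]
wrist_force: [0.1, -0.2, -0.2]
finger_gap: 0.0883
gripper_force: 0.0
```

Emit:
send_rows(moves=[{"offset":[0,0,0],"rotation":[0,0,0],"hand":0.6},{"offset":[0,0,0],"rotation":[0,0,0],"hand":0.3},{"offset":[0,0,0],"rotation":[0,0,0],"hand":0.3},{"offset":[0,0,0],"rotation":[0,0,0],"hand":0.3},{"offset":[0,0,0],"rotation":[0,0,0],"hand":0.3}])

```text
time_s: 3.53
ee_pos: [0.4407, 0.0432, 0.0672]
tool_rot: [[0.125, 0.992, 0.002], [0.992, -0.125, 0.0], [0.001, 0.002, -1.0]]
wrist_force: [0.7, 0.3, 0.4]
finger_gap: 0.0571
gripper_force: 0.0
```

Emit:
send_rows(moves=[{"offset":[0,0,0.08],"rotation":[0,0,0],"hand":0.2},{"offset":[0,0,0],"rotation":[0,0,0],"hand":0.2},{"offset":[0,0,0],"rotation":[0,0,0],"hand":0.2},{"offset":[0,0,0],"rotation":[0,0,0],"hand":0.2},{"offset":[0,0,0],"rotation":[0,0,0],"hand":0.2}])

```text
time_s: 3.95
ee_pos: [0.4401, 0.0432, 0.0639]
tool_rot: [[0.125, 0.992, 0.0], [0.992, -0.125, -0.0], [-0.0, 0.0, -1.0]]
wrist_force: [0.1, -0.7, 1.8]
finger_gap: 0.0438
gripper_force: 29.9
```

Emit:
send_rows(moves=[{"offset":[0,0,-0.05],"rotation":[0,0,0],"hand":0.1},{"offset":[0.1,0,0],"rotation":[0,0,0],"hand":0.1},{"offset":[0.15,0,0],"rotation":[0,0,0],"hand":0.1},{"offset":[0.15,0,0],"rotation":[0,0,0],"hand":0.1},{"offset":[0.15,0,0],"rotation":[0,0,0],"hand":0.1}])

```text
time_s: 4.37
ee_pos: [0.4423, 0.0602, 0.0653]
tool_rot: [[0.124, 0.992, -0.0], [0.992, -0.124, -0.0], [-0.0, -0.0, -1.0]]
wrist_force: [-0.8, -1.9, -1.0]
finger_gap: 0.0438
gripper_force: 29.9
```

Emit:
send_rows(moves=[{"offset":[0.15,0,0],"rotation":[0,0,0],"hand":0.1},{"offset":[0.15,0,0],"rotation":[0,0,0],"hand":0.1},{"offset":[0.15,0,0],"rotation":[0,0,0],"hand":0.1},{"offset":[0.1,0,0],"rotation":[0,0,0],"hand":0.1},{"offset":[0,0,0],"rotation":[0,0,0],"hand":0.1}])

```text
time_s: 4.78
ee_pos: [0.4446, 0.0774, 0.0653]
tool_rot: [[0.123, 0.992, 0.001], [0.992, -0.123, 0.001], [0.001, 0.0, -1.0]]
wrist_force: [0.9, 0.6, -0.7]
finger_gap: 0.0438
gripper_force: 29.9
```

```bash
python3 look.py w3
```

```text
4.7833 [0.44455317 0.07742412 0.06528164] [[297.3186396354542, 0.0, 251.24958010623754], [0.0, 297.3186396354542, 191.15391218602457], [0.0, 0.0, 1.0]] [[0.0012, -0.9483, -0.3173, 0.0833], [1.0, 0.0012, 0.0004, -0.0001], [-0.0, -0.3173, 0.9483, -0.1464], [0.0, 0.0, 0.0, 1.0]]
```

View pics/w3.png

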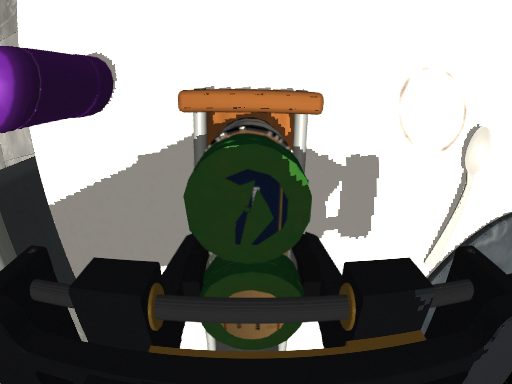

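A's cap is at (248,199) and B is gripped behind it. The left cheek's inner edge is at row ≈113.

```bash
python3 - <<'E'
from h import *
np.set_printoptions(precision=4,suppress=True)
f=np.load("pics/w3.npz");R=f["R"];e=f["ee"]
u=np.array([.122,.9925]);c=np.array([.436,.0273])
for n,p,z in[("A",(248,199),.118),("LCin L",(180,113),.06),("LCin R",(322,113),.06)]:
    q=fray(f,e,R,p,z);print(n,q,(q[:2]-c)@u)
print("tcp",(e[:2]-c)@u)
E
```

```text
A [0.4494 0.1263 0.118 ] 0.09990319256230548
LCin L [0.4173 0.1563 0.06  ] 0.12576866059495367
LCin R [0.4898 0.1474 0.06  ] 0.12577766113534977
tcp 0.05079167366104014
```

Emit:
send_rows(moves=[{"offset":[0.07,0,0],"rotation":[0,0,0],"hand":0.1},{"offset":[0,0,0.05],"rotation":[0,0,0],"hand":0.1},{"offset":[0,0,0],"rotation":[0,0,0],"hand":0.1},{"offset":[0,0,0],"rotation":[0,0,0],"hand":1},{"offset":[0,0,0],"rotation":[0,0,0],"hand":1}])

```text
time_s: 5.25
ee_pos: [0.4446, 0.0781, 0.0638]
tool_rot: [[0.125, 0.992, 0.0], [0.992, -0.125, -0.0], [0.0, 0.0, -1.0]]
wrist_force: [-0.2, -0.3, 0.5]
finger_gap: 0.0551
gripper_force: 0.0
```

Emit:
send_rows(moves=[{"offset":[0,0,0],"rotation":[0,0,0],"hand":1},{"offset":[0,0,0],"rotation":[0,0,0],"hand":1},{"offset":[0,0,-0.4],"rotation":[0,0,0],"hand":1},{"offset":[0,0,-0.8],"rotation":[0,0,0],"hand":1},{"offset":[0,0,-0.8],"rotation":[0,0,0],"hand":1}])

```text
time_s: 5.67
ee_pos: [0.4438, 0.078, 0.124]
tool_rot: [[0.124, 0.992, -0.002], [0.992, -0.124, -0.001], [-0.001, -0.002, -1.0]]
wrist_force: [1.1, -0.1, -0.7]
finger_gap: 0.0871
gripper_force: 0.0
```

Emit:
send_rows(moves=[{"offset":[-0.5,0,-0.7],"rotation":[0,0,0],"hand":1},{"offset":[-0.6,0,-0.5],"rotation":[0,0,0],"hand":1},{"offset":[-0.6,0,0],"rotation":[0,0,0],"hand":1},{"offset":[0,0,0],"rotation":[0,0,0],"hand":1},{"offset":[0,0,0],"rotation":[0,0,0],"hand":1}])

```text
time_s: 6.08
ee_pos: [0.438, 0.0268, 0.1599]
tool_rot: [[0.127, 0.992, 0.0], [0.992, -0.127, -0.0], [-0.0, 0.0, -1.0]]
wrist_force: [0.1, 0.0, 0.1]
finger_gap: 0.0878
gripper_force: 0.0
```

```bash
python3 look.py w4
```

```text
6.0833 [0.43804331 0.02682976 0.15987893] [[297.3186396354542, 0.0, 251.24958010623754], [0.0, 297.3186396354542, 191.15391218602457], [0.0, 0.0, 1.0]] [[0.0012, -0.9483, -0.3173, 0.0833], [1.0, 0.0012, 0.0004, -0.0001], [-0.0, -0.3173, 0.9483, -0.1464], [0.0, 0.0, 0.0, 1.0]]
```

View pics/w4.png

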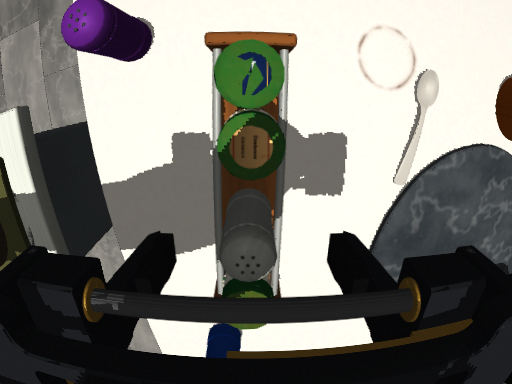

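A (250,74) and B (252,145) are both moved left, upright. The shaker's dome is at (249,255–266).

```bash
python3 - <<'E'
from h import *
np.set_printoptions(precision=4,suppress=True)
f=np.load("pics/w4.npz");R=f["R"];e=f["ee"]
u=np.array([.122,.9925]);c=np.array([.436,.0273])
for n,p,z in[("A",(250,74),.118),("B",(252,145),.118),("Sh",(249,266),.122),("Se",(249,254),.112),("LC in",(251,46),.06)]:
    q=fray(f,e,R,p,z);print(n,q,(q[:2]-c)@u)
E
python3 plan.py .4322 -.002 .066 83 6
```

```text
A [0.4494 0.1229 0.118 ] 0.0965251576654823
B [0.445  0.0778 0.118 ] 0.05123556043210609
Sh [ 0.4319 -0.0087  0.122 ] -0.03622945776772418
Se [ 0.4324 -0.0044  0.112 ] -0.03185271970878166
LC in [0.4535 0.1503 0.06  ] 0.12418431456591945
at [0.4382 0.0279 0.1597] x-ang 82.83 t 6.13
[-0.17, -0.01, 0.52] [-0.0, -0.0, -0.01]
[-0.17, -0.01, 0.52] [-0.0, -0.0, -0.0]
[-0.17, -0.01, 0.52] [-0.0, -0.0, -0.01]
[-0.17, -0.02, 0.52] [-0.0, -0.0, -0.0]
[-0.17, -0.01, 0.52] [-0.0, -0.0, -0.01]
[-0.17, -0.02, 0.52] [-0.0, -0.01, -0.0]
end [ 0.432  -0.0021  0.0661]
```

Emit:
send_rows(moves=[{"offset":[-0.28,-0.02,0.6],"rotation":[0,0,0],"hand":1},{"offset":[-0.28,-0.02,0.65],"rotation":[0,0,0],"hand":1},{"offset":[-0.28,-0.02,0.65],"rotation":[0,0,0],"hand":1},{"offset":[-0.28,-0.01,0.65],"rotation":[0,0,0],"hand":1},{"offset":[0,0,0.55],"rotation":[0,0,0],"hand":1}])

```text
time_s: 6.55
ee_pos: [0.4313, -0.0058, 0.0653]
tool_rot: [[0.124, 0.992, -0.002], [0.992, -0.124, -0.001], [-0.001, -0.002, -1.0]]
wrist_force: [0.5, 0.3, 0.1]
finger_gap: 0.0879
gripper_force: 0.0
```

Emit:
send_rows(moves=[{"offset":[0,0,0],"rotation":[0,0,0],"hand":0.6},{"offset":[0,0,0],"rotation":[0,0,0],"hand":0.3},{"offset":[0,0,0],"rotation":[0,0,0],"hand":0.2},{"offset":[0,0,0],"rotation":[0,0,0],"hand":0.1},{"offset":[0,0,0],"rotation":[0,0,0],"hand":0.1}])

```text
time_s: 6.97
ee_pos: [0.4326, -0.005, 0.0676]
tool_rot: [[0.124, 0.992, 0.002], [0.992, -0.124, 0.001], [0.001, 0.002, -1.0]]
wrist_force: [0.4, -0.1, 0.0]
finger_gap: 0.0571
gripper_force: 0.0
```

Emit:
send_rows(moves=[{"offset":[0,0,0],"rotation":[0,0,0],"hand":0.1},{"offset":[0,0,0],"rotation":[0,0,0],"hand":0.1},{"offset":[0,0,0],"rotation":[0,0,0],"hand":0.1},{"offset":[0,0,0],"rotation":[0,0,0],"hand":0.1}])

```text
time_s: 7.3
ee_pos: [0.4322, -0.0055, 0.0672]
tool_rot: [[0.125, 0.992, 0.001], [0.992, -0.125, 0.0], [0.0, 0.001, -1.0]]
wrist_force: [-0.1, -0.1, 6.5]
finger_gap: 0.0448
gripper_force: 29.9
```

Emit:
send_rows(moves=[{"offset":[0,0,-0.05],"rotation":[0,0,0],"hand":0.1},{"offset":[-0.1,0,0],"rotation":[0,0,0],"hand":0.1},{"offset":[-0.15,0,0],"rotation":[0,0,0],"hand":0.1},{"offset":[-0.15,0,0],"rotation":[0,0,0],"hand":0.1},{"offset":[-0.15,0,0],"rotation":[0,0,0],"hand":0.1}])

```text
time_s: 7.72
ee_pos: [0.4298, -0.0223, 0.0682]
tool_rot: [[0.125, 0.992, -0.0], [0.992, -0.125, 0.0], [0.0, -0.0, -1.0]]
wrist_force: [1.3, 1.4, -0.5]
finger_gap: 0.0444
gripper_force: 30.0
```

Emit:
send_rows(moves=[{"offset":[-0.13,0,0],"rotation":[0,0,0],"hand":0.1},{"offset":[0,0,0],"rotation":[0,0,0],"hand":0.1},{"offset":[0,0,0.05],"rotation":[0,0,0],"hand":0.1},{"offset":[0,0,0],"rotation":[0,0,0],"hand":0.1}])

```text
time_s: 8.05
ee_pos: [0.4289, -0.0265, 0.0671]
tool_rot: [[0.125, 0.992, -0.0], [0.992, -0.125, -0.001], [-0.001, -0.0, -1.0]]
wrist_force: [-1.1, -0.9, 5.3]
finger_gap: 0.0444
gripper_force: 30.0
```

Emit:
send_rows(moves=[{"offset":[0,0,0],"rotation":[0,0,0],"hand":1},{"offset":[0,0,0],"rotation":[0,0,0],"hand":1},{"offset":[0,0,0],"rotation":[0,0,0],"hand":1},{"offset":[0,0,0],"rotation":[0,0,0],"hand":1},{"offset":[0,0,-0.4],"rotation":[0,0,0],"hand":1}])

```text
time_s: 8.47
ee_pos: [0.4287, -0.0254, 0.0777]
tool_rot: [[0.123, 0.992, -0.003], [0.992, -0.123, -0.0], [-0.001, -0.003, -1.0]]
wrist_force: [-0.4, 0.4, -0.3]
finger_gap: 0.0758
gripper_force: 0.0
```

Emit:
send_rows(moves=[{"offset":[0,0,-0.9],"rotation":[0,0,0],"hand":1},{"offset":[0,0,-0.9],"rotation":[0,0,0],"hand":1},{"offset":[0,0,-1],"rotation":[0,0,0],"hand":1},{"offset":[0,0,-1],"rotation":[0,0,0],"hand":1},{"offset":[0,0,-0.5],"rotation":[0,0,0],"hand":1}])

```text
time_s: 8.88
ee_pos: [0.4301, -0.0255, 0.2106]
tool_rot: [[0.125, 0.992, 0.003], [0.992, -0.125, 0.0], [0.001, 0.003, -1.0]]
wrist_force: [0.4, -0.7, -0.1]
finger_gap: 0.088
gripper_force: 0.0
```

```bash
python3 look.py w5
```

```text
8.8833 [ 0.43011903 -0.02554917  0.21055452] [[297.3186396354542, 0.0, 251.24958010623754], [0.0, 297.3186396354542, 191.15391218602457], [0.0, 0.0, 1.0]] [[0.0012, -0.9483, -0.3173, 0.0833], [1.0, 0.0012, 0.0004, -0.0001], [-0.0, -0.3173, 0.9483, -0.1464], [0.0, 0.0, 0.0, 1.0]]
```

View pics/w5.png

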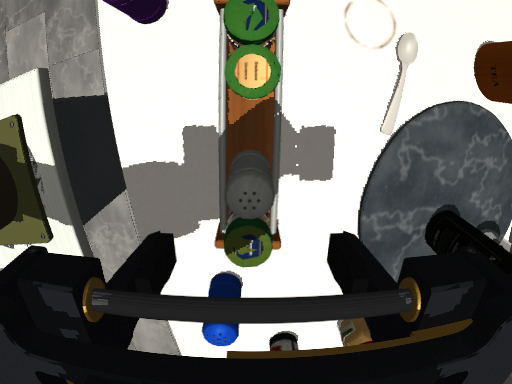

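Both pairs have moved apart. B's cap is at (252,70), the shaker's dome at (250,197) and C at (248,243). The stray's top is at about (285,340), and the blue look-alike is at (221,330).

```bash
python3 - <<'E'
from h import *
np.set_printoptions(precision=4,suppress=True)
f=np.load("pics/w5.npz");R=f["R"];e=f["ee"]
u=np.array([.122,.9925]);c=np.array([.436,.0273])
for n,p,z in[("B",(252.5,70),.118),("Sh",(250,200),.122),("Se",(249.5,192),.112),("C",(248.5,243),.118),("stray",(285,340),.106),("RCin",(249,238),.06)]:
    q=fray(f,e,R,p,z);print(n,q,(q[:2]-c)@u)
E
python3 plan.py .449 -.30 .22 83 11
```

```text
B [0.4442 0.0772 0.118 ] 0.05050467456856284
Sh [ 0.429  -0.0285  0.122 ] -0.05624236171689928
Se [ 0.429  -0.0247  0.112 ] -0.05250192879755536
C [ 0.4222 -0.0712  0.118 ] -0.09944519955977764
stray [ 0.4473 -0.2177  0.106 ] -0.24178871341966587
RCin [ 0.4193 -0.0961  0.06  ] -0.12446124862341579
at [ 0.4312 -0.0256  0.2117] x-ang 82.83 t 8.93
[-0.82, 0.16, -0.02] [0.01, -0.0, -0.0]
[-0.82, 0.16, -0.03] [0.01, -0.0, -0.0]
[-0.82, 0.16, -0.03] [0.01, -0.0, -0.0]
[-0.82, 0.16, -0.02] [0.01, -0.0, -0.0]
[-0.82, 0.16, -0.03] [0.0, -0.0, -0.0]
[-0.82, 0.16, -0.02] [0.01, -0.0, -0.01]
[-0.82, 0.15, -0.03] [0.0, -0.0, -0.0]
[-0.82, 0.15, -0.02] [0.01, -0.0, -0.01]
[-0.81, 0.16, -0.03] [0.0, -0.0, -0.0]
[-0.82, 0.15, -0.02] [0.01, -0.01, -0.01]
[-0.81, 0.16, -0.03] [0.0, -0.0, -0.0]
end [ 0.4491 -0.2999  0.2201]
```

Emit:
send_rows(moves=[{"offset":[-0.82,0.16,-0.03],"rotation":[0,0,0],"hand":1},{"offset":[-0.82,0.16,-0.03],"rotation":[0,0,0],"hand":1},{"offset":[-0.82,0.16,-0.03],"rotation":[0,0,0],"hand":1},{"offset":[-0.82,0.16,-0.03],"rotation":[0,0,0],"hand":1},{"offset":[-0.82,0.16,-0.03],"rotation":[0,0,0],"hand":1}])

```text
time_s: 9.35
ee_pos: [0.4374, -0.152, 0.2117]
tool_rot: [[0.124, 0.992, -0.001], [0.992, -0.124, -0.0], [-0.0, -0.001, -1.0]]
wrist_force: [0.9, 0.3, 0.2]
finger_gap: 0.0881
gripper_force: 0.0
```

Emit:
send_rows(moves=[{"offset":[-0.82,0.16,-0.03],"rotation":[0,0,0],"hand":1},{"offset":[-0.82,0.16,-0.03],"rotation":[0,0,0],"hand":1},{"offset":[-0.82,0.16,-0.03],"rotation":[0,0,0],"hand":1},{"offset":[-0.82,0.16,-0.03],"rotation":[0,0,0],"hand":1},{"offset":[-0.82,0.16,-0.03],"rotation":[0,0,0],"hand":1}])

```text
time_s: 9.77
ee_pos: [0.4458, -0.277, 0.216]
tool_rot: [[0.125, 0.992, -0.001], [0.992, -0.125, 0.0], [0.0, -0.001, -1.0]]
wrist_force: [0.4, 0.1, -1.3]
finger_gap: 0.0885
gripper_force: 0.0
```

Emit:
send_rows(moves=[{"offset":[-0.82,0.16,-0.03],"rotation":[0,0,0],"hand":1},{"offset":[0,0,0],"rotation":[0,0,0],"hand":1}])

```text
time_s: 9.93
ee_pos: [0.447, -0.3069, 0.2165]
tool_rot: [[0.132, 0.991, -0.001], [0.991, -0.132, -0.003], [-0.003, -0.001, -1.0]]
wrist_force: [-0.1, -0.1, -0.3]
finger_gap: 0.0884
gripper_force: 0.0
```

```bash
python3 look.py w6; python3 - <<'E'
from h import *
f=np.load("pics/w6.npz");R=f["R"];e=f["ee"]
hsv=cv2.cvtColor(f["frame"],cv2.COLOR_BGR2HSV)
g=cv2.inRange(hsv,(40,90,30),(80,255,255))
n,l,st,c=cv2.connectedComponentsWithStats(g)
for i in range(1,n):
    if st[i,4]>100:
        p=(st[i,0]+st[i,2]/2,st[i,1]+st[i,3]/2);print(st[i],p,fray(f,e,R,p,.104))
E
```

```text
9.9333 [ 0.44696426 -0.30690107  0.21652044] [[297.3186396354542, 0.0, 251.24958010623754], [0.0, 297.3186396354542, 191.15391218602457], [0.0, 0.0, 1.0]] [[0.0012, -0.9483, -0.3173, 0.0833], [1.0, 0.0012, 0.0004, -0.0001], [-0.0, -0.3173, 0.9483, -0.1464], [0.0, 0.0, 0.0, 1.0]]
[231 212  47  26 711] (np.float64(254.5), np.float64(225.0)) [ 0.4450145  -0.34494731  0.104     ]
```

View pics/w6.png

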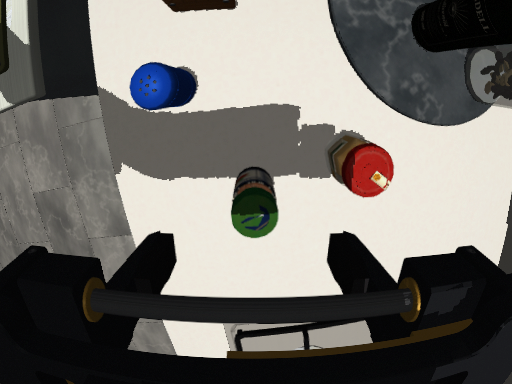

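The stray's cap circle is at about (255,215). The red-lid honey jar (368,168) is clear to the right and behind.

```bash
python3 - <<'E'
from h import *
f=np.load("pics/w6.npz");R=f["R"];e=f["ee"]
print(fray(f,e,R,(255,215),.106),fray(f,e,R,(368,168),.086))
E
python3 plan.py .445 -.3335 .056 83 8
```

```text
[ 0.44690086 -0.33377059  0.106     ] [ 0.56576398 -0.30756639  0.086     ]
at [ 0.4471 -0.3037  0.2165] x-ang 82.54 t 9.98
[-0.12, 0.01, 0.67] [-0.0, 0.0, -0.01]
[-0.12, 0.01, 0.67] [-0.0, 0.0, -0.01]
[-0.12, 0.01, 0.67] [-0.0, 0.0, -0.01]
[-0.13, 0.01, 0.67] [-0.0, 0.0, -0.01]
[-0.12, 0.01, 0.67] [-0.0, 0.0, -0.01]
[-0.13, 0.0, 0.67] [-0.0, 0.0, -0.01]
[-0.12, 0.01, 0.67] [-0.01, 0.01, -0.02]
[-0.13, 0.0, 0.66] [-0.0, 0.0, -0.01]
end [ 0.445  -0.3335  0.0561]
```

Emit:
send_rows(moves=[{"offset":[-0.33,0.03,0.3],"rotation":[0,0,0],"hand":1},{"offset":[-0.33,0.03,0.7],"rotation":[0,0,0],"hand":1},{"offset":[-0.34,0.03,0.8],"rotation":[0,0,0],"hand":1},{"offset":[0,0,0.9],"rotation":[0,0,0],"hand":1},{"offset":[0,0,0.9],"rotation":[0,0,0],"hand":1}])

```text
time_s: 10.4
ee_pos: [0.4467, -0.3306, 0.1079]
tool_rot: [[0.124, 0.992, -0.0], [0.992, -0.124, 0.0], [0.0, -0.0, -1.0]]
wrist_force: [0.2, 0.4, 0.4]
finger_gap: 0.0882
gripper_force: 0.0
```

Emit:
send_rows(moves=[{"offset":[0,0,0.9],"rotation":[0,0,0],"hand":1},{"offset":[0,0,0.85],"rotation":[0,0,0],"hand":1},{"offset":[0,0,0],"rotation":[0,0,0],"hand":1}])

```text
time_s: 10.65
ee_pos: [0.4442, -0.3281, 0.0525]
tool_rot: [[0.122, 0.993, -0.008], [0.993, -0.122, 0.005], [0.004, -0.008, -1.0]]
wrist_force: [-0.7, -0.4, 1.2]
finger_gap: 0.0882
gripper_force: 0.0
```

Emit:
send_rows(moves=[{"offset":[0,0,0],"rotation":[0,0,0],"hand":0.6},{"offset":[0,0,0],"rotation":[0,0,0],"hand":0.3},{"offset":[0,0,0],"rotation":[0,0,0],"hand":0.2},{"offset":[0,0,0],"rotation":[0,0,0],"hand":0.1},{"offset":[0,0,0],"rotation":[0,0,0],"hand":0.1}])

```text
time_s: 11.07
ee_pos: [0.4477, -0.3314, 0.0585]
tool_rot: [[0.125, 0.992, 0.002], [0.992, -0.125, -0.001], [-0.001, 0.002, -1.0]]
wrist_force: [-0.0, -0.7, -0.6]
finger_gap: 0.0571
gripper_force: 0.0
```

Emit:
send_rows(moves=[{"offset":[0,0,0],"rotation":[0,0,0],"hand":0.1},{"offset":[0,0,0],"rotation":[0,0,0],"hand":0.1},{"offset":[0,0,0],"rotation":[0,0,0],"hand":0.1},{"offset":[0,0,0],"rotation":[0,0,0],"hand":0.1}])

```text
time_s: 11.4
ee_pos: [0.4471, -0.3312, 0.0578]
tool_rot: [[0.125, 0.992, 0.0], [0.992, -0.125, -0.001], [-0.001, 0.0, -1.0]]
wrist_force: [-2.1, 0.0, 6.3]
finger_gap: 0.0451
gripper_force: 30.0
```

Emit:
send_rows(moves=[{"offset":[0,0,-0.2],"rotation":[0,0,0],"hand":0.1},{"offset":[0,0,-0.6],"rotation":[0,0,0],"hand":0.1},{"offset":[0,0,-0.9],"rotation":[0,0,0],"hand":0.1},{"offset":[0,0,-0.9],"rotation":[0,0,0],"hand":0.1},{"offset":[0,0,-0.9],"rotation":[0,0,0],"hand":0.1}])

```text
time_s: 11.82
ee_pos: [0.4465, -0.3305, 0.1632]
tool_rot: [[0.124, 0.992, -0.001], [0.992, -0.124, 0.001], [0.001, -0.001, -1.0]]
wrist_force: [0.3, -0.4, -1.7]
finger_gap: 0.0453
gripper_force: 29.9
```

Emit:
send_rows(moves=[{"offset":[0,0,-0.9],"rotation":[0,0,0],"hand":0.1},{"offset":[0.4,-0.07,-0.8],"rotation":[0,0,0],"hand":0.1},{"offset":[0.8,-0.13,0],"rotation":[0,0,0],"hand":0.1},{"offset":[0.8,-0.13,0],"rotation":[0,0,0],"hand":0.1},{"offset":[0.8,-0.13,0],"rotation":[0,0,0],"hand":0.1}])

```text
time_s: 12.23
ee_pos: [0.4435, -0.2451, 0.2138]
tool_rot: [[0.126, 0.992, 0.001], [0.992, -0.126, -0.0], [-0.0, 0.001, -1.0]]
wrist_force: [0.8, 0.5, -2.5]
finger_gap: 0.0451
gripper_force: 29.9
```

Emit:
send_rows(moves=[{"offset":[0.8,-0.13,0],"rotation":[0,0,0],"hand":0.1},{"offset":[0.8,-0.13,0],"rotation":[0,0,0],"hand":0.1},{"offset":[0.8,-0.13,0],"rotation":[0,0,0],"hand":0.1},{"offset":[0.8,-0.13,0],"rotation":[0,0,0],"hand":0.1},{"offset":[0.8,-0.13,0],"rotation":[0,0,0],"hand":0.1}])

```text
time_s: 12.65
ee_pos: [0.4389, -0.1232, 0.2133]
tool_rot: [[0.124, 0.992, -0.0], [0.992, -0.124, 0.0], [0.0, -0.0, -1.0]]
wrist_force: [-0.1, 0.4, -1.6]
finger_gap: 0.0451
gripper_force: 29.9
```

```bash
python3 plan.py .436 .0265 .22 83 7
```

```text
at [ 0.4389 -0.1232  0.2133] x-ang 82.85 t 12.65
[0.71, -0.1, -0.03] [-0.0, -0.0, -0.0]
[0.7, -0.1, -0.03] [-0.0, -0.0, -0.01]
[0.71, -0.1, -0.03] [-0.0, -0.0, -0.0]
[0.7, -0.1, -0.03] [-0.0, -0.0, -0.01]
[0.71, -0.1, -0.03] [-0.0, -0.0, -0.0]
[0.7, -0.11, -0.04] [-0.0, -0.0, -0.01]
[0.71, -0.1, -0.03] [-0.0, -0.0, -0.0]
end [0.4361 0.0265 0.2199]
```

Emit:
send_rows(moves=[{"offset":[0.7,-0.1,0],"rotation":[0,0,0],"hand":0.1},{"offset":[0.7,-0.1,0],"rotation":[0,0,0],"hand":0.1},{"offset":[0.7,-0.1,0],"rotation":[0,0,0],"hand":0.1},{"offset":[0.7,-0.1,0],"rotation":[0,0,0],"hand":0.1},{"offset":[0.7,-0.1,0],"rotation":[0,0,0],"hand":0.1}])

```text
time_s: 13.07
ee_pos: [0.4372, -0.0172, 0.2133]
tool_rot: [[0.124, 0.992, -0.0], [0.992, -0.124, -0.0], [-0.0, -0.0, -1.0]]
wrist_force: [-0.2, -0.2, -2.5]
finger_gap: 0.0448
gripper_force: 29.9
```

Emit:
send_rows(moves=[{"offset":[0.7,-0.1,0],"rotation":[0,0,0],"hand":0.1},{"offset":[0.6,-0.1,0],"rotation":[0,0,0],"hand":0.1},{"offset":[0,0,0],"rotation":[0,0,0],"hand":0.1},{"offset":[0,0,0],"rotation":[0,0,0],"hand":0.1},{"offset":[0,0,0],"rotation":[0,0,0],"hand":0.1}])

```text
time_s: 13.48
ee_pos: [0.4362, 0.0202, 0.2131]
tool_rot: [[0.125, 0.992, -0.001], [0.992, -0.125, -0.001], [-0.001, -0.001, -1.0]]
wrist_force: [0.1, -0.8, -2.2]
finger_gap: 0.0452
gripper_force: 29.9
```

```bash
python3 look.py w7;python3 plan.py .4358 .0265 .12 83 5; python3 - <<'E'
from h import *
f=np.load("pics/w7.npz");R=f["R"];e=f["ee"]
u=np.array([.122,.9925]);c=np.array([.436,.0273])
hsv=cv2.cvtColor(f["frame"],cv2.COLOR_BGR2HSV)
g=cv2.inRange(hsv,(40,90,30),(80,255,255))
n,l,st,cc=cv2.connectedComponentsWithStats(g)
for i in range(1,n):
    if st[i,4]>100:
        p=(st[i,0]+st[i,2]/2,st[i,1]+st[i,3]/2);z=.118 if p[1]<170 else e[2]+.0485;q=fray(f,e,R,p,z);print(st[i],p,q,(q[:2]-c)@u)
print((e[:2]-c)@u)
E
```

```text
13.4833 [0.4361545  0.02023112 0.21312453] [[297.3186396354542, 0.0, 251.24958010623754], [0.0, 297.3186396354542, 191.15391218602457], [0.0, 0.0, 1.0]] [[0.0012, -0.9483, -0.3173, 0.0833], [1.0, 0.0012, 0.0004, -0.0001], [-0.0, -0.3173, 0.9483, -0.1464], [0.0, 0.0, 0.0, 1.0]]
at [0.4362 0.0199 0.2131] x-ang 82.76 t 13.53
[0.04, -0.01, 0.62] [-0.0, 0.0, -0.01]
[0.04, -0.01, 0.62] [-0.0, 0.0, -0.01]
[0.05, -0.01, 0.62] [-0.0, 0.0, -0.01]
[0.04, -0.01, 0.62] [-0.0, 0.01, -0.01]
[0.05, 0.0, 0.62] [-0.01, 0.0, -0.01]
end [0.4358 0.0265 0.1201]
[ 224   43   55   55 2012] (np.float64(251.5), np.float64(70.5)) [0.44909754 0.12271611 0.118     ] 0.09629838958237066
[ 226   99   54   55 1326] (np.float64(253.0), np.float64(126.5)) [0.44465458 0.07729566 0.118     ] 0.05067655064788454
[ 204  270   97   28 1912] (np.float64(252.5), np.float64(284.0)) [0.438074   0.03129126 0.26162453] 0.004214350424274674
[ 207  323   91   22 1127] (np.float64(252.5), np.float64(334.0)) [0.43450321 0.0021547  0.26162453] -0.025139322578450606
-0.006997014666345721
```

Emit:
send_rows(moves=[{"offset":[0.13,0,0.4],"rotation":[0,0,0],"hand":0.1},{"offset":[0.13,0,0.7],"rotation":[0,0,0],"hand":0.1},{"offset":[0,0,0.7],"rotation":[0,0,0],"hand":0.1},{"offset":[0,0,0.7],"rotation":[0,0,0],"hand":0.1},{"offset":[0,0,0.4],"rotation":[0,0,0],"hand":0.1}])

```text
time_s: 13.95
ee_pos: [0.4368, 0.0274, 0.1246]
tool_rot: [[0.126, 0.992, -0.002], [0.992, -0.126, -0.001], [-0.001, -0.002, -1.0]]
wrist_force: [-0.4, 0.0, -2.0]
finger_gap: 0.0452
gripper_force: 29.9
```

Emit:
send_rows(moves=[{"offset":[0,0,0.1],"rotation":[0,0,0],"hand":0.1},{"offset":[0,0,0],"rotation":[0,0,0],"hand":0.1}])

```text
time_s: 14.12
ee_pos: [0.4371, 0.0279, 0.1226]
tool_rot: [[0.126, 0.992, -0.002], [0.992, -0.126, -0.001], [-0.001, -0.002, -1.0]]
wrist_force: [0.0, -0.0, -1.6]
finger_gap: 0.0455
gripper_force: 29.9
```

```bash
python3 look.py w8 | cut -c1-60; python3 - <<'E'
import cv2;from rig import robot
f=robot.grab_frame("scene")["frame"][130:250,215:335];w=cv2.imread("pics/w8.png")
import numpy as np
c=np.zeros((384,790,3),np.uint8);c[:,:400]=w[:,56:456];c[:384,404:788]=cv2.resize(cv2.convertScaleAbs(f,alpha=1.5),(384,384),interpolation=3)
cv2.imwrite("pics/c8.png",c)
E
```

```text
14.1167 [0.43706364 0.02790764 0.1225994 ] [[297.31863963545
```

View pics/c8.png

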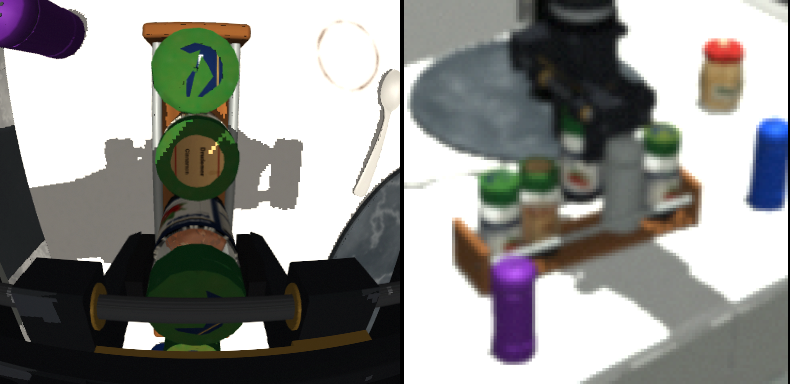

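The loose jar hangs upright over the gap between B (tan inset) and the shaker, centred between the rods. Lowering slowly.

Emit:
send_rows(moves=[{"offset":[0,0,0.2],"rotation":[0,0,0],"hand":0.1},{"offset":[0,0,0.25],"rotation":[0,0,0],"hand":0.1},{"offset":[0,0,0.25],"rotation":[0,0,0],"hand":0.1},{"offset":[0,0,0.25],"rotation":[0,0,0],"hand":0.1},{"offset":[0,0,0.2],"rotation":[0,0,0],"hand":0.1}])

```text
time_s: 14.63
ee_pos: [0.4379, 0.0288, 0.0887]
tool_rot: [[0.125, 0.992, 0.001], [0.992, -0.125, 0.0], [0.0, 0.001, -1.0]]
wrist_force: [-0.1, -0.4, -1.9]
finger_gap: 0.045
gripper_force: 29.9
```

Emit:
send_rows(moves=[{"offset":[0,0,0.15],"rotation":[0,0,0],"hand":0.1},{"offset":[0,0,0.15],"rotation":[0,0,0],"hand":0.1},{"offset":[0,0,0.12],"rotation":[0,0,0],"hand":0.1},{"offset":[0,0,0.08],"rotation":[0,0,0],"hand":0.1},{"offset":[0,0,0],"rotation":[0,0,0],"hand":0.1}])

```text
time_s: 15.05
ee_pos: [0.4374, 0.0289, 0.0734]
tool_rot: [[0.124, 0.992, -0.0], [0.992, -0.124, -0.0], [-0.0, -0.0, -1.0]]
wrist_force: [-0.3, 0.2, -1.5]
finger_gap: 0.0454
gripper_force: 29.9
```

Emit:
send_rows(moves=[{"offset":[0,0,0.04],"rotation":[0,0,0],"hand":0.1},{"offset":[0,0,0.04],"rotation":[0,0,0],"hand":0.1},{"offset":[0,0,0.03],"rotation":[0,0,0],"hand":0.1},{"offset":[0,0,0],"rotation":[0,0,0],"hand":0.1},{"offset":[0,0,0],"rotation":[0,0,0],"hand":0.1}])

```text
time_s: 15.47
ee_pos: [0.4375, 0.0289, 0.0704]
tool_rot: [[0.125, 0.992, 0.0], [0.992, -0.125, -0.0], [-0.0, 0.0, -1.0]]
wrist_force: [0.5, -0.5, -1.6]
finger_gap: 0.0453
gripper_force: 29.9
```

Emit:
send_rows(moves=[{"offset":[0,0,0.03],"rotation":[0,0,0],"hand":0.1},{"offset":[0,0,0.03],"rotation":[0,0,0],"hand":0.1},{"offset":[0,0,0],"rotation":[0,0,0],"hand":0.1},{"offset":[0,0,0],"rotation":[0,0,0],"hand":0.1}])

```text
time_s: 15.8
ee_pos: [0.4374, 0.0288, 0.0696]
tool_rot: [[0.124, 0.992, 0.001], [0.992, -0.124, -0.0], [-0.0, 0.001, -1.0]]
wrist_force: [-1.8, 1.2, 13.1]
finger_gap: 0.0448
gripper_force: 30.0
```

It stands on the floor: contact came at 0.0696 against 0.0698 expected. I ease the press, release and lift away.

Emit:
send_rows(moves=[{"offset":[0,0,-0.02],"rotation":[0,0,0],"hand":0.1},{"offset":[0,0,0],"rotation":[0,0,0],"hand":0.6},{"offset":[0,0,0],"rotation":[0,0,0],"hand":1},{"offset":[0,0,0],"rotation":[0,0,0],"hand":1},{"offset":[0,0,0],"rotation":[0,0,0],"hand":1}])

```text
time_s: 16.22
ee_pos: [0.4375, 0.0289, 0.0691]
tool_rot: [[0.125, 0.992, -0.0], [0.992, -0.125, -0.0], [-0.0, -0.0, -1.0]]
wrist_force: [-0.5, -0.4, 0.4]
finger_gap: 0.0698
gripper_force: 0.0
```

Emit:
send_rows(moves=[{"offset":[0,0,0],"rotation":[0,0,0],"hand":1},{"offset":[0,0,-0.3],"rotation":[0,0,0],"hand":1},{"offset":[0,0,-0.7],"rotation":[0,0,0],"hand":1},{"offset":[0,0,-0.9],"rotation":[0,0,0],"hand":1},{"offset":[0,0,-0.9],"rotation":[0,0,0],"hand":1}])

```text
time_s: 16.63
ee_pos: [0.4367, 0.0288, 0.1538]
tool_rot: [[0.124, 0.992, -0.002], [0.992, -0.124, -0.001], [-0.001, -0.002, -1.0]]
wrist_force: [-0.0, 0.3, 1.0]
finger_gap: 0.0883
gripper_force: 0.0
```

Emit:
send_rows(moves=[{"offset":[0,0,-0.9],"rotation":[0,0,0],"hand":1},{"offset":[0,0,-0.9],"rotation":[0,0,0],"hand":1},{"offset":[0,0,-0.7],"rotation":[0,0,0],"hand":1},{"offset":[0,0,0],"rotation":[0,0,0],"hand":1},{"offset":[0,0,0],"rotation":[0,0,0],"hand":1}])

```text
time_s: 17.05
ee_pos: [0.4379, 0.0286, 0.2288]
tool_rot: [[0.125, 0.992, 0.002], [0.992, -0.125, -0.0], [0.0, 0.002, -1.0]]
wrist_force: [-1.0, -0.8, -0.2]
finger_gap: 0.0881
gripper_force: 0.0
```

```bash
python3 look.py w9 | cut -c1-60; python3 - <<'E'
import cv2;from rig import robot
f=robot.grab_frame("scene")["frame"][130:250,215:335];w=cv2.imread("pics/w9.png")
import numpy as np
c=np.zeros((384,790,3),np.uint8);c[:,:400]=w[:,56:456];c[:384,404:788]=cv2.resize(cv2.convertScaleAbs(f,alpha=1.5),(384,384),interpolation=3)
cv2.imwrite("pics/c9.png",c)
E
```

```text
17.05 [0.43791781 0.02863083 0.22884053] [[297.3186396354542
```

View pics/c9.png

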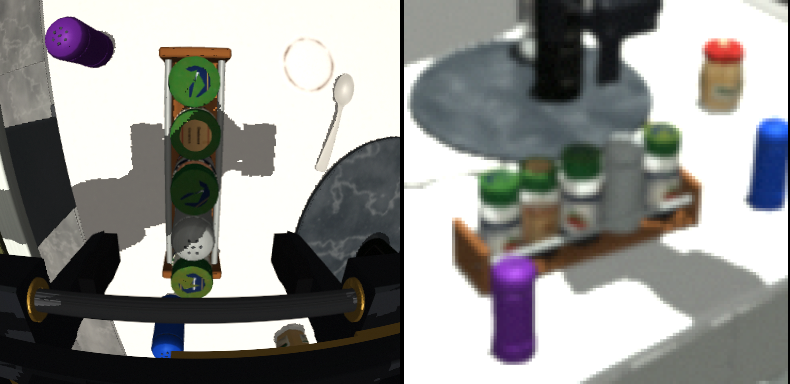

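The crop at left shows A (194,82), B (196,135), the placed jar (194,188), the shaker (193,240) and C (192,281). All five stand upright in the rack, and the bystanders haven't moved. Handing in.

```bash
python3 -c "
from rig import robot
print(robot.finish_job())"
```

```text
the job is handed in; nothing more can be done
None
```

The loose spice jar now stands upright on the rack's floor directly left of the steel pepper shaker; the last pictures show all five things in the row upright and the gripper clear, and the job is handed in at about 17 s, verdict not shown.

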